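Sort battery tins by weight into stacked bedside trays

TASK

These three lidded tins of spare batteries look alike, but some are full and some are empty: pick each one up, tell by its weight which it is, and stand the full (heavy) ones in the lower tray of the clear stacked pair and the empty (light) ones in the upper tray. Leave every tin standing flat on its tray's floor, let go of it, drop or topple none, and leave the other things on the table where they are.

Things in the scene. Friction and masses are not known exactly. Their poses are not given: they have to be found in the camera images.
- tin_a: One of three look-alike square tins, pale lid that stays shut: 52 x 52 mm, 68 mm tall, upright. Origin: centre of its underside; z up, x and y square to its sides. Full: about 0.33 kg (0.27 to 0.39); empty: about 0.09 kg (0.07 to 0.12). Which are full, and whether one or two are, changes every time and cannot be seen. Contents packed, not shifting.
- tin_b: One of three look-alike square tins, pale lid that stays shut: 52 x 52 mm, 68 mm tall, upright. Origin: centre of its underside; z up, x and y square to its sides. Full: about 0.33 kg (0.27 to 0.39); empty: about 0.09 kg (0.07 to 0.12). Which are full, and whether one or two are, changes every time and cannot be seen. Contents packed, not shifting.
- tin_c: One of three look-alike square tins, pale lid that stays shut: 52 x 52 mm, 68 mm tall, upright. Origin: centre of its underside; z up, x and y square to its sides. Full: about 0.33 kg (0.27 to 0.39); empty: about 0.09 kg (0.07 to 0.12). Which are full, and whether one or two are, changes every time and cannot be seen. Contents packed, not shifting.
- stack: Fixed stacked pair of clear trays, 170 mm deep (its x), 340 mm wide (its y), 188 mm tall, open front to its own -x (it stands turned, front to the robot's right). Origin: on the table under the middle of the lower tray; z up. Walls 4 mm thick, blue front lips. Posts between the trays only at the sides, y +-172, x 9 to 81 mm. The upper tray overhangs the lower, which must be loaded through its front, the tool leaning back out of it by 30 to 45 degrees.
- lower_in (a point): Centre of the lower tray's floor, top face (4 mm above the table, stack x = 0); axes as the stack. Clear floor: x -81 to +81, y -166 to +166 mm. Top of the front lip 10 mm, of the side and back walls 36 mm above this floor. The upper tray's underside is 154 mm above it and covers x from -60 to +85 mm.
- upper_in (a point): Centre of the upper tray's floor, top face (164 mm above the table, stack x = 12.5 mm); axes as the stack. Clear floor: x -68.5 to +68.5, y -166 to +166 mm. Top of the front lip 10 mm, of the side and back walls 24 mm above this floor. Open above.
- jar: Bystander: empty glass jar with metal twist lid, 68 mm across, 96 mm tall; origin at the centre of its underside.
- spoon: Bystander: silver spoon, 150 mm long, lying flat along its x; origin near its middle, on the table.
- glasses_case: Bystander: dark blue eyeglass case, 160 x 60 x 36 mm, long along its x; origin at the centre of its underside.
- tumbler: Bystander: blue plastic tumbler, 72 mm across, 100 mm tall; origin at the centre of its underside.
- cream: Bystander: small white plastic bottle, 40 mm across, 100 mm tall; origin at the centre of its underside.
- crusher: Bystander, fixed: white pill crusher, 74 x 74 mm body with a lever on top, about 120 mm tall, lever reaching 95 mm towards its -x; origin at the centre of its underside.

How it is judged:
By the outcome, as a careful person would: the job done as asked, in the order asked, and still so for the second after the job is handed in, with the robot touching nothing.
It also fails if it takes over 72 s, if anything falls off the work surface, if the arm or the gripper's body presses on something with over 40 N, if the wrist force passes 120 N, or if a joint passes its speed limit or range.

ROBOT

A 6-joint arm with a two-finger parallel gripper is mounted at the origin on the work surface. World frame = base frame: x ahead of the robot, y to its left, z up, the work surface at z = 0. Lengths are in m, angles in rad, forces in N, time in s.
With the tool pointing down it reaches from about 0.35 to 0.925 m from the base axis. Payload 6.4 kg.
Tool frame: the origin (TCP) lies midway between the tips of the shut fingers; the grasp point (between the pads) lies 19 mm behind it; z points along the fingers, y is the direction in which the jaws open and shut (so a half turn about z gives the same grasp; the last joint's range is limited). The gripper opens to 85 mm and grips with 20 to 120 N. Pads are 22 mm wide; open, the fingers measure 114 mm over their backs; the gripper's body (76 mm by 85 mm) begins 54 mm behind the grasp point. The pads swing forward as they close: fully open they stand 13 mm farther back than shut.
Start: joints at [-1.486, 0.245, 1.558, -0, 1.339, -0.174], TCP at [0.166, -0.628, 0.231] pointing down, gripper open.
Joint ranges: [-3.13, 3.13], [-1.02, 2.26], [0.13, 2.54], [-0.95, 4.09], [0.21, 2.88], [-2.74, 2.74]. Speed limits (rad/s): [2.57, 2.57, 3.14, 3.14, 3.14, 3.14].

INTERFACE

Orientations are given as a unit quaternion [x, y, z, w].
In Python, from station import ctrl gives the robot as it stands.
- The arm moves only by the shell command python3 -m crank 'ROWS'. ROWS is JSON, a list of rows, each a list of 7 numbers: the shift along the tool's x, y, z in mm, then the turn, a rotation vector about the tool's x, y, z in rad, then the closure, from 0 (fully open) to 1 (shut). A call has 1 to 20 rows; each row is the pose to reach, as a shift and turn from the pose commanded when the call began, along the tool's axes at that moment; what a row does not reach only later rows make up. A row lasts 1/8 s, in which the tool goes at most 62.5 mm and 10.7 degrees, less where a joint would pass 70% of its speed; a pose out of reach is approached as far as the arm can. A call with a gripper value outside its range is refused whole. The fingers move at their own pace and stop on an object; the grip force is fixed at half the most. Time passes only in rows, so rows that repeat a pose let the fingers close. It gives the time, the measured TCP pose, the force and the opening at its end, in the units of the state.
- ctrl.observe(): the state, without advancing time (a new reading comes with each control period).
- ctrl.camera(name): name is "side" or "top" or "wrist"; returns a dict with "image" (480x640x3 uint8, red, green, blue), "fovy" (degrees; the focal length in pixels is half the picture's height over the tangent of half this angle, whatever the lens; pixels are square), "cx", "cy" (the principal point, pixels), "dist_coeffs" ([k1, k2, p1, p2, k3] as OpenCV has them; the pictures are not rectified), "view" (4x4, takes a point from world to camera coordinates). Camera axes: x right, y down, z forward; pixel columns grow to the right and rows downward; lengths in m; the calibration is good to about 2 mm. A picture is of the moment at which its call begins. There is no depth.
- ctrl.sign_off(): hands the job in, once; it reports no verdict.
The state is a dict: "time": time; "joints": joint angles; "qd": joint speeds; "joint_torque": joint torques, N m; "tcp_pos": TCP position; "tcp_rot": TCP orientation; "force": force on the tool from outside, world axes, zero at the start; "ft_torque": the same for the moment, N m; "opening": finger opening in m.
Only numpy, scipy, OpenCV 4.12 (cv2) and the standard library are available. Lean on these libraries where they do the work, as an engineer would, in place of code of your own. Each camera call takes 0.05 s, during which the arm holds its last target. There are 200 camera calls.

## Working session

There is one attempt and no reset: what is moved stays moved. The work goes in short steps, Python scripts to look and compute and a shell command to move; the robot and the scene stay as the last step left them, time stands still between calls to the robot, and variables do not carry over. Pictures are saved under pics/ and viewed, about 8 in all and at most 12, crops included, and the job is handed in when it is done.

```bash
ls; mkdir -p pics
cat > h.py <<'E'
import numpy as np, cv2, json
from station import ctrl
from scipy.spatial.transform import Rotation as R
def cam(n):
    c=ctrl.camera(n); f=240/np.tan(np.radians(c["fovy"])/2)
    K=np.array([[f,0,c["cx"]],[0,f,c["cy"]],[0,0,1]]); return c["image"],K,np.array(c["dist_coeffs"],float),np.array(c["view"])
def ray(px,K,d,V):
    p=cv2.undistortPoints(np.array(px,float).reshape(-1,1,2),K,d).reshape(-1,2)
    o=-V[:3,:3].T@V[:3,3]; return o,np.c_[p,np.ones(len(p))]@V[:3,:3]
def plane(px,z,K,d,V):
    o,r=ray(px,K,d,V); return o+r*((z-o[2])/r[:,2])[:,None]
def proj(P,K,d,V):
    return cv2.projectPoints(np.array(P,float).reshape(-1,3),cv2.Rodrigues(V[:3,:3])[0],V[:3,3],K,d)[0].reshape(-1,2)
E
python3 - <<'E'
from h import *
import pickle
for n in("top","side","wrist"):
    a=cam(n); pickle.dump(a,open(n+".pkl","wb")); cv2.imwrite(f"pics/{n}0.png",a[0][...,::-1]); print(n,a[1][0,0],a[2],a[3].round(3).tolist())
s=ctrl.observe(); print(s)
E
```

```text
pics
top 581.8485214158437 [0.04462866 0.         0.         0.         0.        ] [[0.027, -1.0, 0.005, -0.044], [-0.997, -0.027, -0.073, 0.592], [0.073, -0.003, -0.997, 1.408], [0.0, 0.0, 0.0, 1.0]]
side 508.7757568444444 [-0.11114691  0.          0.          0.          0.        ] [[-0.988, -0.157, 0.015, 0.582], [-0.113, 0.638, -0.762, 0.182], [0.11, -0.754, -0.648, 1.511], [0.0, 0.0, 0.0, 1.0]]
wrist 364.99551994629763 [-0.02562629  0.          0.          0.          0.        ] [[0.256, -0.967, -0.001, -0.65], [-0.919, -0.244, 0.309, -0.04], [-0.299, -0.078, -0.951, 0.38], [0.0, 0.0, 0.0, 1.0]]
{'time': 0.15, 'joints': array([-1.48612611e+00,  2.45686376e-01,  1.55876691e+00,  1.51220657e-05,
        1.33871492e+00, -1.74133565e-01]), 'qd': array([ 1.54659405e-04,  8.24459206e-05, -3.35884628e-03,  8.86549036e-04,
        2.18409956e-04, -9.55012241e-04]), 'joint_torque': array([ 3.91064677e-04, -4.29985428e+01, -3.26552403e+01, -2.12819277e-04,
        3.52758572e-03, -3.32420790e-06]), 'tcp_pos': array([ 0.16630088, -0.62790544,  0.23039484]), 'tcp_rot': array([ 9.91639169e-01,  1.29039286e-01,  4.25765379e-05, -7.86662591e-04]), 'force': array([ 0.41727525,  1.04627851, -0.39656608]), 'ft_torque': array([-0.02666486, -0.06487622,  0.00647632]), 'opening': 0.08502312010102936}
```

View pics/top0.png

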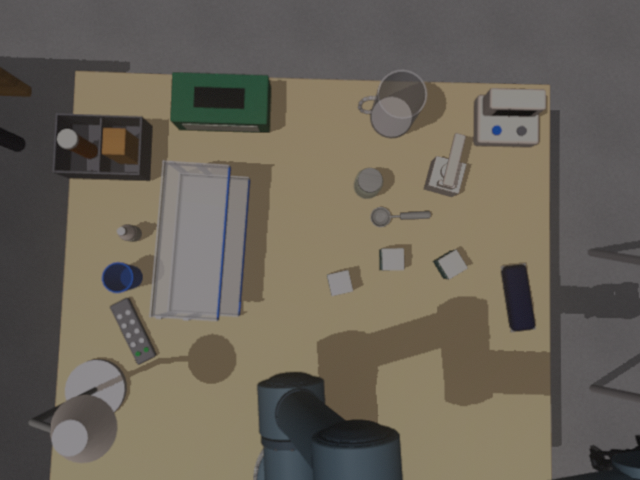

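View pics/side0.png

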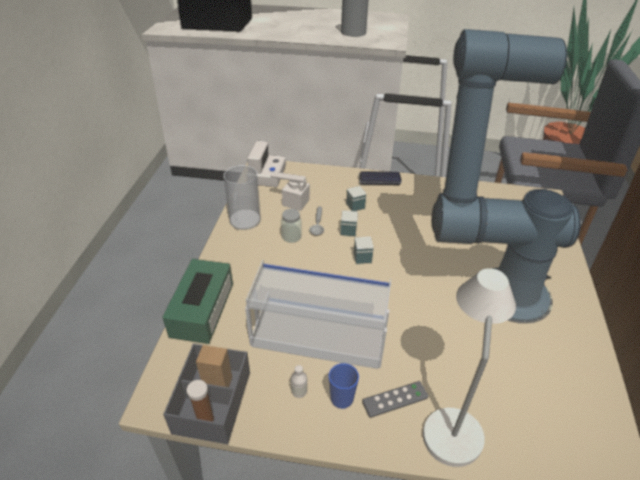

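The top view shows tins at about (340,283), (392,260) and (451,265). The stack spans columns 152–249, with its blue lips on the right at x≈225 and 245. The side view agrees.

Run:
```python
from h import *
import pickle
im,K,d,V=pickle.load(open("top.pkl","rb"))
hsv=cv2.cvtColor(im,cv2.COLOR_RGB2HSV)
for c in((340,283),(392,260),(451,265)):
    m=np.zeros(im.shape[:2],np.uint8); x,y=c
    sub=hsv[y-22:y+22,x-22:x+22]; m[y-22:y+22,x-22:x+22]=((sub[...,1]<45)&(sub[...,2]>150))*255
    cs,_=cv2.findContours(m,cv2.RETR_EXTERNAL,cv2.CHAIN_APPROX_NONE); k=max(cs,key=cv2.contourArea)
    P=plane(k.reshape(-1,2),.068,K,d,V)[:,:2]*1000
    r=cv2.minAreaRect(P.astype(np.float32)); print("tin",c,np.round(r[0],1),np.round(r[1],1),round(r[2],1))
m=((hsv[...,0]>105)&(hsv[...,0]<130)&(hsv[...,1]>110)).astype(np.uint8); m[:, :205]=0; m[:,255:]=0; m[:150]=0;m[330:]=0
ys,xs=np.nonzero(m)
n,l,st,_=cv2.connectedComponentsWithStats(m,connectivity=8)
for i in range(1,n):
    if st[i,4]>20:
        ys,xs=np.nonzero(l==i); f=np.polyfit(ys,xs,1); y0,y1=ys.min(),ys.max(); E=[(np.polyval(f,y0),y0),(np.polyval(f,y1),y1)]
        print(st[i],np.round(E,1).tolist(),"z174",plane(E,.171,K,d,V)[:,:2].round(3).tolist(),"z14",plane(E,.011,K,d,V)[:,:2].round(3).tolist())
# zoom picture
cv2.imwrite("pics/zoom.png",cv2.resize(im[150:330,90:280],None,fx=4,fy=3.3,interpolation=cv2.INTER_CUBIC)[:,:,::-1])
```

```text
Traceback (most recent call last):
ValueError: max() iterable argument is empty
```

Run:
```python
from h import *
import pickle
im,K,d,V=pickle.load(open("top.pkl","rb"))
hsv=cv2.cvtColor(im,cv2.COLOR_RGB2HSV)
print([hsv[y,x].tolist() for x,y in((340,283),(392,260),(451,265),(340,310),(226,240),(244,260))], [hsv[285,330:352].tolist()])
for c in((340,283),(392,260),(451,265)):
    m=np.zeros(im.shape[:2],np.uint8); x,y=c; s0=hsv[y,x].astype(int)
    sub=hsv[y-22:y+22,x-22:x+22].astype(int); m[y-22:y+22,x-22:x+22]=((sub[...,1]<s0[1]+30)&(sub[...,2]>s0[2]-30))*255
    cs,_=cv2.findContours(m,cv2.RETR_EXTERNAL,cv2.CHAIN_APPROX_NONE); k=max(cs,key=cv2.contourArea)
    P=plane(k.reshape(-1,2),.068,K,d,V)[:,:2]*1000
    r=cv2.minAreaRect(P.astype(np.float32)); print("tin",c,np.round(r[0],1),np.round(r[1],1),round(r[2],1))
m=((hsv[...,0]>105)&(hsv[...,0]<130)&(hsv[...,1]>110)).astype(np.uint8); m[:, :205]=0; m[:,255:]=0; m[:150]=0;m[330:]=0
n,l,st,_=cv2.connectedComponentsWithStats(m,connectivity=8)
for i in range(1,n):
    if st[i,4]>20:
        ys,xs=np.nonzero(l==i); f=np.polyfit(ys,xs,1); y0,y1=ys.min(),ys.max(); E=[(np.polyval(f,y0),y0),(np.polyval(f,y1),y1)]
        print(st[i],np.round(E,1).tolist(),"z171",plane(E,.171,K,d,V)[:,:2].round(3).tolist(),"z11",plane(E,.011,K,d,V)[:,:2].round(3).tolist())
cv2.imwrite("pics/zoom.png",cv2.resize(im[150:330,140:480],None,fx=2.35,fy=2.35,interpolation=cv2.INTER_CUBIC)[:,:,::-1])
```

```text
[[170, 5, 141], [10, 5, 140], [12, 9, 141], [21, 69, 141], [13, 14, 125], [165, 21, 74]] [[[0, 4, 136], [160, 5, 141], [165, 7, 142], [160, 5, 141], [170, 5, 140], [170, 5, 142], [165, 4, 140], [170, 5, 141], [0, 5, 141], [170, 5, 141], [0, 4, 141], [0, 4, 141], [0, 4, 141], [0, 4, 140], [0, 4, 141], [170, 5, 140], [0, 5, 141], [0, 4, 140], [8, 7, 141], [8, 7, 142], [8, 7, 138], [12, 20, 127]]]
tin (340, 283) [469.7 -76.3] [51.3 52.3] 14.5
tin (392, 260) [ 530.1 -200.7] [49.7 50. ] 1.6
tin (451, 265) [ 521.2 -342.8] [51.  51.7] 32.3
[217 168  13 150 237] [[229.0, 168.0], [217.3, 317.0]] z171 [[0.717, 0.178], [0.39, 0.191]] z11 [[0.746, 0.203], [0.377, 0.218]]
```

View pics/zoom.png

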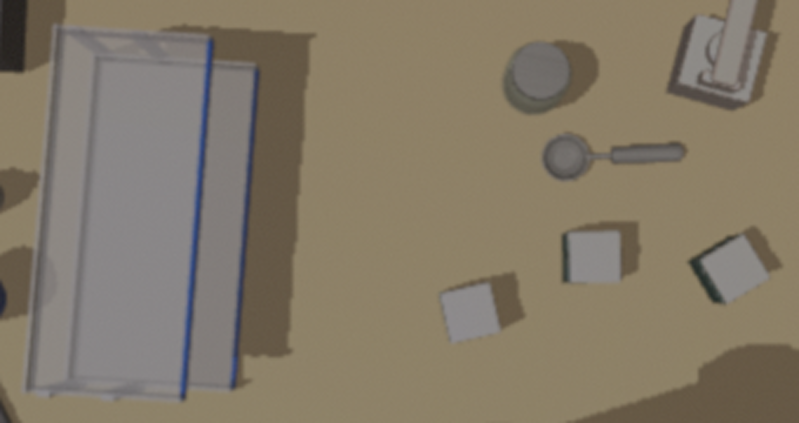

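The zoom confirms it: the upper lip runs (230,167)→(218,319) and the lower lip (249,179)→(240,314). The tins are square and about 51 mm across, as given. Next I'll check both lips against each other and compute the first pregrasp.

```bash
cat >> h.py <<'E'
def stackframe(u):  # stack xy (m) -> world xy
    x=np.array([.04,.9992]); y=np.array([-.9992,.04]); return ORG+u[0]*x+u[1]*y
ORG=np.array([.556,.2425])
def go(g,psi,th,back=0,up=0):
    """rows numbers: grasp point g (m), yaw psi deg, lean th deg, retreat along tool / up, mm"""
    s,c=np.sin(np.radians(th)),np.cos(np.radians(th))
    T=R.from_euler('z',psi,degrees=True)*R.from_matrix(np.array([[0,c,s],[1,0,0],[0,s,-c]]).T)
    T=R.from_euler('z',psi,degrees=True)*R.from_matrix(np.column_stack([[0,c,s],[1,0,0],[0,s,-c]]))
    z=T.as_matrix()[:,2]; p=np.array(g,float)+(.019-back/1000)*z+[0,0,up/1000]
    o=ctrl.observe(); C=R.from_quat(o["tcp_rot"])
    print("t",round(o["time"],2),"tcp target",p.round(3),"ROW",(C.inv().apply(p-o["tcp_pos"])*1000).round(0),(C.inv()*T).as_rotvec().round(3))
E
python3 - <<'E'
from h import *
import pickle
im,K,d,V=pickle.load(open("top.pkl","rb"))
print("up",plane([(230.2,167),(217.9,319.4)],.171,K,d,V).round(3).tolist()); print("lo",plane([(249.4,178.9),(240,314.3)],.011,K,d,V).round(3).tolist())
x=np.array([.04,.9992])
for px,z,sx in(([(230.2,167),(217.9,319.4)],.171,-.058),([(249.4,178.9),(240,314.3)],.011,-.083)):
    print("org",plane(px,z,K,d,V)[:,:2].mean(0)-sx*x)
go([.521,-.343,.042],32.3,45,back=100)
E
```

```text
up [[0.72, 0.176, 0.171], [0.385, 0.189, 0.171]]
lo [[0.72, 0.152, 0.011], [0.385, 0.163, 0.011]]
org [0.55444888 0.24048219]
org [0.55606363 0.24026266]
t 0.15 tcp target [ 0.552 -0.391  0.099] ROW [ 433. -130.  131.] [ 0.731  0.535 -1.766]
```

```bash
sed -i 's/ORG=.*/ORG=np.array([.555,.2405])/' h.py; python3 -m crank '[[433,-130,40,0.731,0.535,-1.766,0],[433,-130,40,0.731,0.535,-1.766,0],[433,-130,40,0.731,0.535,-1.766,0],[433,-130,40,0.731,0.535,-1.766,0],[433,-130,40,0.731,0.535,-1.766,0],[433,-130,40,0.731,0.535,-1.766,0],[433,-130,40,0.731,0.535,-1.766,0],[433,-130,40,0.731,0.535,-1.766,0],[433,-130,40,0.731,0.535,-1.766,0],[433,-130,40,0.731,0.535,-1.766,0],[433,-130,40,0.731,0.535,-1.766,0],[433,-130,131,0.731,0.535,-1.766,0],[433,-130,131,0.731,0.535,-1.766,0],[433,-130,131,0.731,0.535,-1.766,0]]'
python3 - <<'E'
from h import *
print(ctrl.observe()["joints"].round(2))
go([.521,-.343,.042],32.3,45)
a=cam("wrist"); cv2.imwrite("pics/w1.png",a[0][...,::-1])
b=cam("side"); cv2.imwrite("pics/s1.png",b[0][100:300,200:480,::-1])
print(proj([[.521,-.343,.068],[.521,-.343,0]],*a[1:]).round(0))
E
```

```text
time: 1.9
tcp_pos: [0.5502, -0.3904, 0.097]
tcp_rot: [0.446, 0.808, 0.185, -0.338]
force: [0.2, -0.2, 0.0]
opening: 0.0855
[-0.83  0.89  1.03  0.13  1.99 -1.39]
t 1.9 tcp target [ 0.514 -0.332  0.029] ROW [-0.  1. 97.] [-0.001 -0.006 -0.002]
[[319. 232.]
 [319. 276.]]
```

View pics/w1.png

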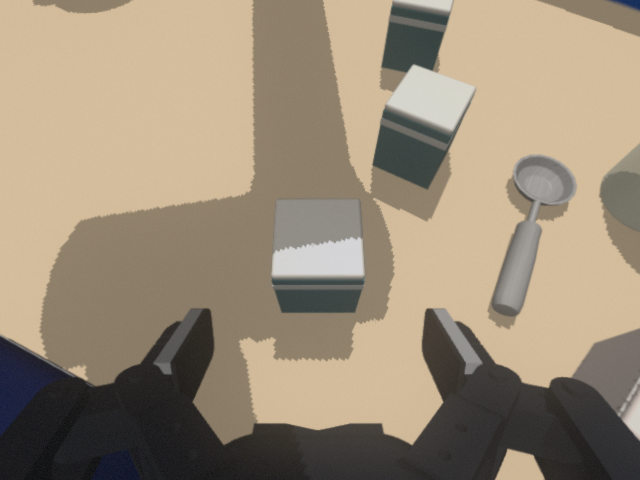

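View pics/s1.png

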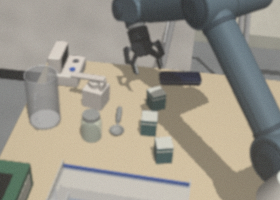

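The wrist view shows the tin centred at (319,236) against a predicted (319,232), with the fingers straddling it clear of the case. I'll grasp and lift 60 mm.

```bash
python3 -m crank '[[0,1,50,0,0,0,0],[0,1,97,0,0,0,0],[0,1,97,0,0,0,0],[0,1,97,0,0,0,1],[0,1,97,0,0,0,1],[0,1,97,0,0,0,1],[0,1,97,0,0,0,1],[0,1,97,0,0,0,1],[0,1,97,0,0,0,1],[14,1,83,0,0,0,1],[28,1,69,0,0,0,1],[42,1,55,0,0,0,1],[56,1,41,0,0,0,1],[56,1,41,0,0,0,1],[56,1,41,0,0,0,1]]'
python3 -m crank '[[0,0,0,0,0,0,1],[0,0,0,0,0,0,1]]'
python3 - <<'E'
from h import *
o=ctrl.observe();print(o["force"],o["ft_torque"])
b=cam("side"); cv2.imwrite("pics/s2.png",cv2.resize(b[0][100:230,290:450,::-1],None,fx=4,fy=4))
# targets: over the front of stack
for nm,u,z in(("low-out",(-.20,0),.004+.042+.02),("low-in",(-.05,0),.066),("up-above",(0,0),.164+.042+.04)):
    print(nm);go([*stackframe(u),z],-2.3,45)
E
```

```text
time: 3.88
tcp_pos: [0.5156, -0.3331, 0.1104]
tcp_rot: [0.446, 0.809, 0.184, -0.335]
force: [-0.7, 0.4, -4.8]
opening: 0.0517
time: 4.12
tcp_pos: [0.5155, -0.333, 0.11]
tcp_rot: [0.446, 0.809, 0.184, -0.336]
force: [0.0, -0.8, -4.3]
opening: 0.0513
[ 0.02611826 -0.75450981 -4.27830324] [-0.63226535 -0.38937239  0.05738224]
low-out
t 4.17 tcp target [0.548 0.054 0.053] ROW [179. 234. 260.] [-0.428  0.     0.426]
low-in
t 4.17 tcp target [0.554 0.204 0.053] ROW [266. 319. 347.] [-0.428  0.     0.426]
up-above
t 4.17 tcp target [0.556 0.254 0.233] ROW [423. 347. 249.] [-0.428  0.     0.426]
```

View pics/s2.png

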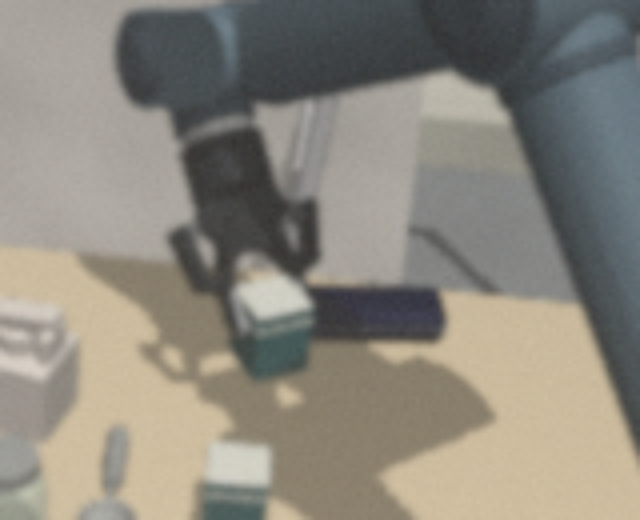

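Fz is about −4.3 N, so tin C is full, and the image shows it held upright. It goes to the lower tray at stack y=−70 mm.

Run:
```python
from h import *
for nm,u,z in(("hi",(-.13,-.07),.2),("out",(-.13,-.07),.066),("in",(-.05,-.07),.066),("down",(-.05,-.07),.044)):
    print(nm);go([*stackframe(u),z],-2.3,45)
```

```text
hi
t 4.17 tcp target [0.62  0.121 0.187] ROW [286. 331. 178.] [-0.428  0.     0.426]
out
t 4.17 tcp target [0.62  0.121 0.053] ROW [192. 331. 272.] [-0.428  0.     0.426]
in
t 4.17 tcp target [0.623 0.201 0.053] ROW [238. 377. 319.] [-0.428  0.     0.426]
down
t 4.17 tcp target [0.623 0.201 0.031] ROW [223. 377. 335.] [-0.428  0.     0.426]
```

```bash
python3 -m crank '[[42,0,-42,0,0,0,1],[286,331,178,-0.428,0,0.426,1],[286,331,178,-0.428,0,0.426,1],[286,331,178,-0.428,0,0.426,1],[286,331,178,-0.428,0,0.426,1],[286,331,178,-0.428,0,0.426,1],[286,331,178,-0.428,0,0.426,1],[286,331,178,-0.428,0,0.426,1],[286,331,178,-0.428,0,0.426,1],[286,331,178,-0.428,0,0.426,1],[286,331,178,-0.428,0,0.426,1],[192,331,272,-0.428,0,0.426,1],[192,331,272,-0.428,0,0.426,1],[192,331,272,-0.428,0,0.426,1],[192,331,272,-0.428,0,0.426,1],[192,331,272,-0.428,0,0.426,1]]'
python3 - <<'E'
from h import *
o=ctrl.observe();print(o["joints"].round(2))
for nm,u,z in(("in",(-.05,-.07),.066),("down",(-.05,-.07),.048)):
    print(nm);go([*stackframe(u),z],-2.3,45)
b=cam("side"); cv2.imwrite("pics/s3.png",cv2.resize(b[0][180:370,220:440,::-1],None,fx=3,fy=3))
E
```

```text
time: 6.18
tcp_pos: [0.6226, 0.1198, 0.0569]
tcp_rot: [0.666, 0.641, 0.278, -0.262]
force: [-0.3, -0.4, -2.6]
opening: 0.0514
[-0.28  0.5   1.74  0.81  1.25 -0.65]
in
t 6.17 tcp target [0.623 0.201 0.053] ROW [55. -2. 60.] [0.005 0.002 0.005]
down
t 6.17 tcp target [0.623 0.201 0.035] ROW [42. -3. 73.] [0.005 0.002 0.005]
```

View pics/s3.png

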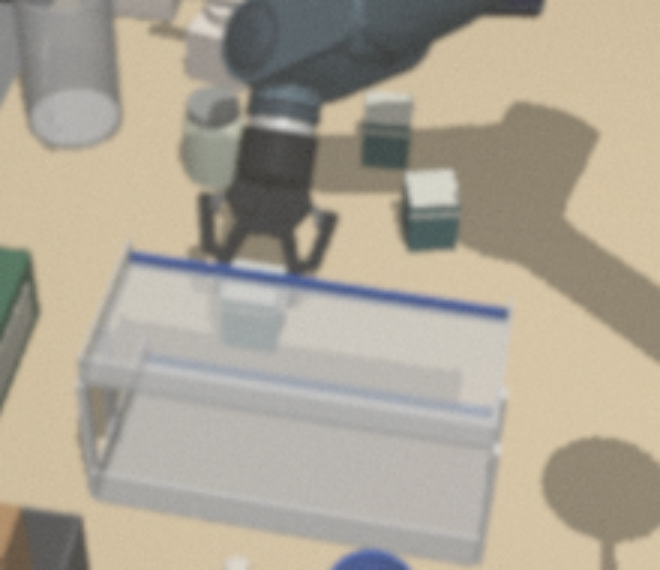

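The tin hangs in front of the lower tray, upright and clear of both lips. Now sliding it in and down.

```bash
python3 -m crank '[[20,-1,20,0,0,0,1],[40,-2,40,0,0,0,1],[57,-2,57,0,0,0,1],[57,-2,57,0,0,0,1],[53,-2,61,0,0,0,1],[49,-2,65,0,0,0,1],[46,-2,68,0,0,0,1],[46,-2,68,0,0,0,1],[46,-2,68,0,0,0,1]]'
python3 - <<'E'
from h import *
b=cam("side"); cv2.imwrite("pics/s4.png",cv2.resize(b[0][220:370,230:420,::-1],None,fx=4,fy=4))
o=ctrl.observe();print(o["force"])
E
```

```text
time: 7.35
tcp_pos: [0.6218, 0.201, 0.0386]
tcp_rot: [0.666, 0.64, 0.276, -0.265]
force: [-3.4, -3.5, 5.2]
opening: 0.0514
[-3.79388051 -3.10740183  5.26799843]
```

View pics/s4.png

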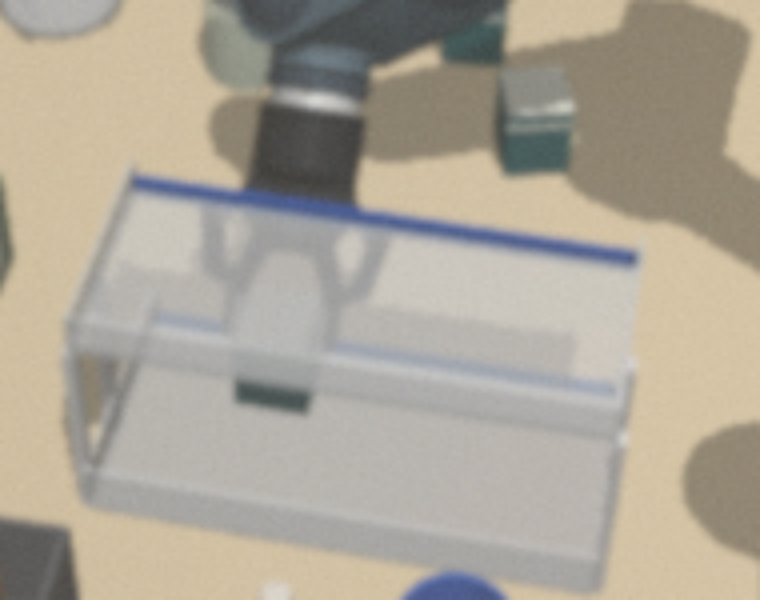

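Run:
```python
from h import *
import pickle
im,K,d,V=pickle.load(open("side.pkl","rb"))
e=[(235/4+230,395/4+220),(308/4+230,412/4+220)]
P=plane(e,.004,K,d,V);print(P)
for p in P:
    q=p[:2]-ORG; print("stack",q@[.04,.9992],q@[-.9992,.04])
```

```text
[[0.64706597 0.21013317 0.004     ]
 [0.59396683 0.21643392 0.004     ]]
stack -0.026659899905039232 -0.09320699131217518
stack -0.022488155010873055 -0.0398983007099884
```

The back bottom edge measures at stack x≈−24 mm, so the front edge is at −76 mm, clear of the lip. The tin is on the floor. I'll release and retreat along the tool axis.

```bash
python3 -m crank '[[0,0,-1,0,0,0,1],[0,0,-1,0,0,0,0.3],[0,0,-1,0,0,0,0.2],[0,0,-1,0,0,0,0],[0,0,-1,0,0,0,0],[0,0,-1,0,0,0,0],[0,0,-30,0,0,0,0],[0,0,-80,0,0,0,0],[0,0,-140,0,0,0,0],[0,0,-140,0,0,0,0]]'
python3 - <<'E'
from h import *
print(ctrl.observe()["force"])
b=cam("side"); cv2.imwrite("pics/s5.png",cv2.resize(b[0][220:370,230:420,::-1],None,fx=4,fy=4))
go([.470,-.076,.042],14.5,45,back=60)
go([.470,-.076,.042],14.5,45)
E
```

```text
time: 8.65
tcp_pos: [0.6205, 0.0994, 0.1413]
tcp_rot: [0.667, 0.641, 0.278, -0.26]
force: [-0.5, 0.6, -0.2]
opening: 0.0853
[-0.52243455  0.59485858 -0.19736731]
t 8.7 tcp target [ 0.477 -0.104  0.071] ROW [-197. -133. -101.] [ 0.212  0.003 -0.205]
t 8.7 tcp target [ 0.467 -0.063  0.029] ROW [-198. -146.  -42.] [ 0.212  0.003 -0.205]
```

View pics/s5.png

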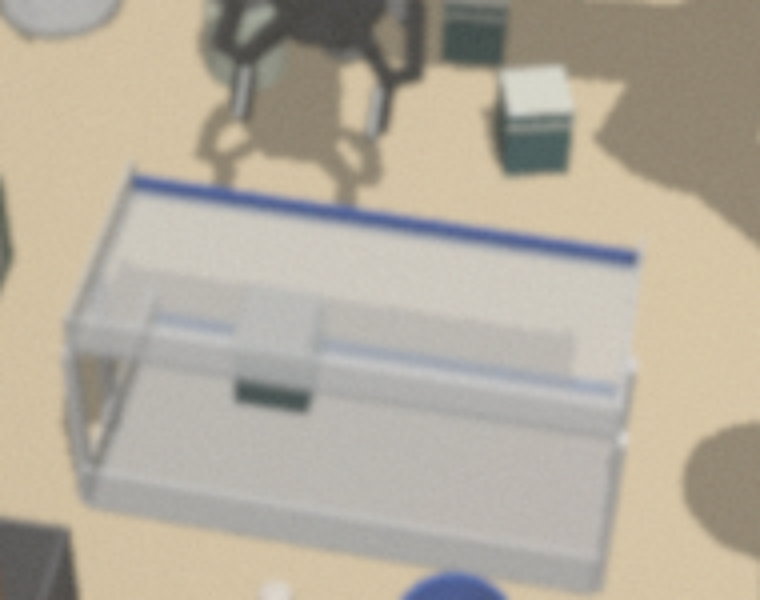

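Tin C stands in the lower tray. Next is tin B, from above.

Run:
```python
from h import *
go([.530,-.201,.042],1.6,45,up=90)
go([.530,-.201,.042],1.6,45)
```

```text
t 8.7 tcp target [ 0.53  -0.188  0.119] ROW [-221.  -77. -192.] [ 0.053  0.002 -0.046]
t 8.7 tcp target [ 0.53  -0.188  0.029] ROW [-285.  -78. -128.] [ 0.053  0.002 -0.046]
```

```bash
python3 -m crank '[[-221,-77,-192,0.053,0.002,-0.046,0],[-221,-77,-192,0.053,0.002,-0.046,0],[-221,-77,-192,0.053,0.002,-0.046,0],[-221,-77,-192,0.053,0.002,-0.046,0],[-221,-77,-192,0.053,0.002,-0.046,0],[-221,-77,-192,0.053,0.002,-0.046,0],[-253,-78,-160,0.053,0.002,-0.046,0],[-285,-78,-128,0.053,0.002,-0.046,0],[-285,-78,-128,0.053,0.002,-0.046,0],[-285,-78,-128,0.053,0.002,-0.046,0],[-285,-78,-128,0.053,0.002,-0.046,0]]'
python3 -m crank '[[0,0,0,0,0,0,1],[0,0,0,0,0,0,1],[0,0,0,0,0,0,1],[0,0,0,0,0,0,1],[0,0,0,0,0,0,1],[0,0,0,0,0,0,1],[14,0,-14,0,0,0,1],[28,0,-28,0,0,0,1],[50,0,-50,0,0,0,1],[71,0,-71,0,0,0,1],[71,0,-71,0,0,0,1],[71,0,-71,0,0,0,1]]'
for i in 1 2 3; do python3 -m crank '[[0,0,0,0,0,0,1]]' | grep -E "force|pos"; done
python3 - <<'E'
from h import *
for nm,u,z in(("lowhi",(-.13,.07),.2),("lowout",(-.13,.07),.068),("up-hi",(0,-.07),.164+.048+.05),("up-down",(0,-.07),.164+.048)):
    print(nm);go([*stackframe(u),z],-2.3,45)
E
```

```text
time: 10.07
tcp_pos: [0.5292, -0.1867, 0.0282]
tcp_rot: [0.644, 0.663, 0.266, -0.275]
force: [-0.7, 0.5, 0.6]
opening: 0.085
time: 11.58
tcp_pos: [0.5279, -0.186, 0.1262]
tcp_rot: [0.644, 0.662, 0.265, -0.276]
force: [-0.9, 0.2, -1.3]
opening: 0.0513
tcp_pos: [0.5276, -0.1857, 0.1254]
force: [-0.1, 0.1, -0.5]
tcp_pos: [0.5279, -0.1859, 0.1257]
force: [0.4, -0.1, -0.8]
tcp_pos: [0.5281, -0.1862, 0.1261]
force: [-0.5, 0.4, -0.9]
lowhi
t 11.95 tcp target [0.48  0.127 0.187] ROW [265. -39. 180.] [-0.053 -0.002  0.046]
lowout
t 11.95 tcp target [0.48  0.127 0.055] ROW [171. -38. 273.] [-0.053 -0.002  0.046]
up-hi
t 11.95 tcp target [0.625 0.251 0.249] ROW [394. 110. 221.] [-0.053 -0.002  0.046]
up-down
t 11.95 tcp target [0.625 0.251 0.199] ROW [358. 110. 256.] [-0.053 -0.002  0.046]
```

Fz is about −0.9 N, so tin B is empty and goes to the upper tray.

```bash
python3 -m crank '[[46,0,-46,0,0,0,1],[92,0,-92,0,0,0,1],[108,0,-92,0,0,0,1],[394,110,221,-0.053,-0.002,0.046,1],[394,110,221,-0.053,-0.002,0.046,1],[394,110,221,-0.053,-0.002,0.046,1],[394,110,221,-0.053,-0.002,0.046,1],[394,110,221,-0.053,-0.002,0.046,1],[394,110,221,-0.053,-0.002,0.046,1],[394,110,221,-0.053,-0.002,0.046,1],[394,110,221,-0.053,-0.002,0.046,1],[394,110,221,-0.053,-0.002,0.046,1],[394,110,221,-0.053,-0.002,0.046,1],[394,110,221,-0.053,-0.002,0.046,1]]'
python3 -m crank '[[-12,0,12,0,0,0,1],[-24,0,24,0,0,0,1],[-32,0,32,0,0,0,1],[-35,0,35,0,0,0,1],[-35,0,35,0,0,0,1],[-35,0,35,0,0,0,1]]'
```

```text
time: 13.7
tcp_pos: [0.626, 0.2502, 0.249]
tcp_rot: [0.667, 0.64, 0.276, -0.264]
force: [-0.5, -0.3, -1.0]
opening: 0.0514
time: 14.45
tcp_pos: [0.6261, 0.2515, 0.2002]
tcp_rot: [0.666, 0.641, 0.276, -0.264]
force: [-0.3, -0.4, -1.2]
opening: 0.0515
```

```bash
python3 -m crank '[[-2,0,2,0,0,0,1],[-2,0,2,0,0,0,1],[-3.5,0,3.5,0,0,0,1],[-3.5,0,3.5,0,0,0,1]]'; python3 -m crank '[[-1,0,1,0,0,0,1],[-1,0,1,0,0,0,1],[-1,0,1,0,0,0,1]]'
python3 -m crank '[[-1,0,1,0,0,0,1],[-1,0,1,0,0,0,1],[-1,0,1,0,0,0,1]]'
```

```text
time: 14.95
tcp_pos: [0.6256, 0.2514, 0.1943]
tcp_rot: [0.666, 0.64, 0.276, -0.265]
force: [-0.2, -0.9, -0.3]
opening: 0.0516
time: 15.32
tcp_pos: [0.6258, 0.2515, 0.1932]
tcp_rot: [0.666, 0.64, 0.276, -0.264]
force: [-0.9, 0.5, -1.0]
opening: 0.0513
time: 15.7
tcp_pos: [0.6257, 0.2515, 0.1918]
tcp_rot: [0.666, 0.64, 0.276, -0.264]
force: [1.0, -0.3, -0.4]
opening: 0.0516
```

```bash
python3 -m crank '[[-1,0,1,0,0,0,1],[-1,0,1,0,0,0,1],[-1,0,1,0,0,0,1]]'; python3 -m crank '[[-1,0,1,0,0,0,1],[-1,0,1,0,0,0,1],[-1,0,1,0,0,0,1]]'
```

```text
time: 16.08
tcp_pos: [0.6259, 0.2516, 0.1913]
tcp_rot: [0.666, 0.64, 0.276, -0.265]
force: [-1.8, -1.3, 5.6]
opening: 0.0516
time: 16.45
tcp_pos: [0.6261, 0.2517, 0.1913]
tcp_rot: [0.665, 0.641, 0.277, -0.265]
force: [-4.3, -3.6, 9.6]
opening: 0.0514
```

Contact comes at TCP z 0.191, as expected. Easing off, then releasing.

```bash
python3 -m crank '[[1,0,-1,0,0,0,1],[1,0,-1,0,0,0,0.3],[1,0,-1,0,0,0,0.2],[1,0,-1,0,0,0,0],[1,0,-1,0,0,0,0],[1,0,-1,0,0,0,0],[1,0,-30,0,0,0,0],[1,0,-80,0,0,0,0],[1,0,-120,0,0,0,0],[1,0,-120,0,0,0,0]]'
python3 - <<'E'
from h import *
go([.470,-.076,.042],14.5,45,up=90)
go([.470,-.076,.042],14.5,45)
a=cam("side"); cv2.imwrite("pics/s6.png",cv2.resize(a[0][200:370,210:430,::-1],None,fx=3.5,fy=3.5))
E
```

```text
time: 17.7
tcp_pos: [0.624, 0.1657, 0.2775]
tcp_rot: [0.666, 0.64, 0.278, -0.262]
force: [-0.2, -0.9, -0.9]
opening: 0.0852
t 17.7 tcp target [ 0.467 -0.063  0.119] ROW [-278. -149.  -54.] [ 0.214  0.003 -0.204]
t 17.7 tcp target [ 0.467 -0.063  0.029] ROW [-342. -149.   10.] [ 0.214  0.003 -0.204]
```

View pics/s6.png

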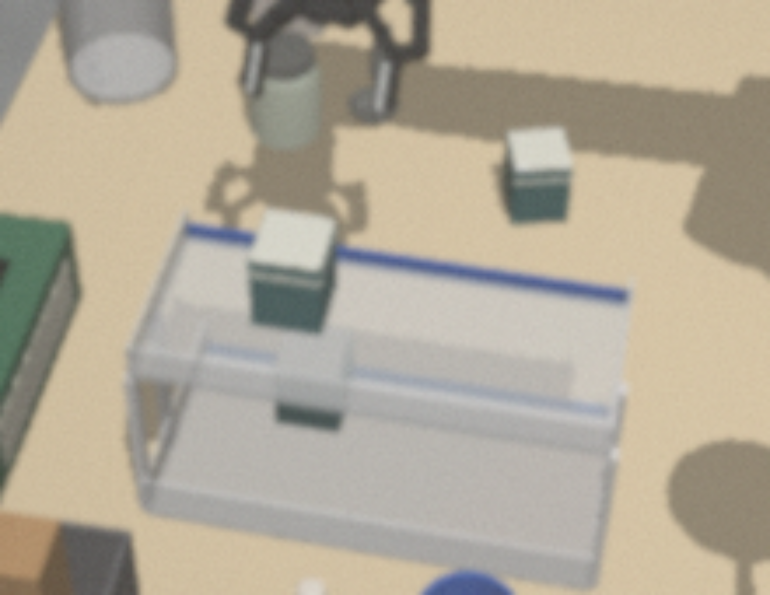

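Tin B stands in the upper tray and C below. Now tin A.

```bash
python3 -m crank '[[-42,0,-42,0,0,0,0],[-278,-149,-54,0.214,0.003,-0.204,0],[-278,-149,-54,0.214,0.003,-0.204,0],[-278,-149,-54,0.214,0.003,-0.204,0],[-278,-149,-54,0.214,0.003,-0.204,0],[-278,-149,-54,0.214,0.003,-0.204,0],[-278,-149,-54,0.214,0.003,-0.204,0],[-278,-149,-54,0.214,0.003,-0.204,0],[-278,-149,-54,0.214,0.003,-0.204,0],[-310,-149,-22,0.214,0.003,-0.204,0],[-342,-149,10,0.214,0.003,-0.204,0],[-342,-149,10,0.214,0.003,-0.204,0],[-342,-149,10,0.214,0.003,-0.204,0],[-342,-149,10,0.214,0.003,-0.204,0]]'
python3 -m crank '[[0,0,0,0,0,0,1],[0,0,0,0,0,0,1],[0,0,0,0,0,0,1],[0,0,0,0,0,0,1],[0,0,0,0,0,0,1],[0,0,0,0,0,0,1],[14,0,-14,0,0,0,1],[28,0,-28,0,0,0,1],[50,0,-50,0,0,0,1],[71,0,-71,0,0,0,1],[71,0,-71,0,0,0,1],[71,0,-71,0,0,0,1]]'
for i in 1 2 3; do python3 -m crank '[[0,0,0,0,0,0,1]]' | grep -E "force|pos"; done
python3 - <<'E'
from h import *
for nm,u,z in(("lowhi",(-.13,.07),.2),("lowout",(-.13,.07),.066),("lowin",(-.05,.07),.066),("up-hi",(0,.07),.164+.048+.05),("up-down",(0,.07),.164+.048)):
    print(nm);go([*stackframe(u),z],-2.3,45)
E
```

```text
time: 19.5
tcp_pos: [0.4657, -0.0621, 0.0276]
tcp_rot: [0.565, 0.731, 0.233, -0.304]
force: [-0.1, -0.7, -0.0]
opening: 0.0852
time: 21.0
tcp_pos: [0.464, -0.0611, 0.1246]
tcp_rot: [0.565, 0.73, 0.232, -0.306]
force: [-0.9, -0.3, -2.9]
opening: 0.0514
tcp_pos: [0.464, -0.061, 0.1245]
force: [0.2, 0.7, -2.8]
tcp_pos: [0.4644, -0.0612, 0.1251]
force: [-0.2, 0.7, -3.2]
tcp_pos: [0.4647, -0.0614, 0.1256]
force: [-0.2, -0.1, -3.9]
lowhi
t 21.38 tcp target [0.48  0.127 0.187] ROW [169.  62.  83.] [-0.214 -0.002  0.204]
lowout
t 21.38 tcp target [0.48  0.127 0.053] ROW [ 74.  63. 178.] [-0.214 -0.002  0.204]
lowin
t 21.38 tcp target [0.484 0.207 0.053] ROW [128.  87. 232.] [-0.214 -0.002  0.204]
up-hi
t 21.38 tcp target [0.486 0.257 0.249] ROW [301. 100. 128.] [-0.214 -0.002  0.204]
up-down
t 21.38 tcp target [0.486 0.257 0.199] ROW [265. 100. 163.] [-0.214 -0.002  0.204]
```

Fz is about −3.2 N, so tin A is full and goes to the lower tray at stack y=+70 mm.

```bash
python3 -m crank '[[169,62,83,-0.214,-0.002,0.204,1],[169,62,83,-0.214,-0.002,0.204,1],[169,62,83,-0.214,-0.002,0.204,1],[169,62,83,-0.214,-0.002,0.204,1],[169,62,83,-0.214,-0.002,0.204,1],[169,62,83,-0.214,-0.002,0.204,1],[169,62,83,-0.214,-0.002,0.204,1],[74,63,178,-0.214,-0.002,0.204,1],[74,63,178,-0.214,-0.002,0.204,1],[74,63,178,-0.214,-0.002,0.204,1],[74,63,178,-0.214,-0.002,0.204,1],[74,63,178,-0.214,-0.002,0.204,1]]'
python3 - <<'E'
from h import *
for z in(.066,.048):
    go([*stackframe((-.05,.07)),z],-2.3,45)
E
```

```text
time: 22.88
tcp_pos: [0.4827, 0.1261, 0.0553]
tcp_rot: [0.666, 0.641, 0.278, -0.263]
force: [1.2, -0.1, -3.4]
opening: 0.0511
t 22.88 tcp target [0.484 0.207 0.053] ROW [55. -2. 59.] [0.005 0.001 0.004]
t 22.88 tcp target [0.484 0.207 0.035] ROW [42. -2. 72.] [0.005 0.001 0.004]
```

```bash
python3 -m crank '[[20,-1,20,0,0,0,1],[40,-2,40,0,0,0,1],[56,-2,56,0,0,0,1],[56,-2,56,0,0,0,1],[52,-2,60,0,0,0,1],[48,-2,64,0,0,0,1],[45,-2,67,0,0,0,1],[45,-2,67,0,0,0,1],[45,-2,67,0,0,0,1]]'; python3 -m crank '[[-1,0,1,0,0,0,1],[-1,0,1,0,0,0,1],[-1,0,1,0,0,0,1]]'
```

```text
time: 24.0
tcp_pos: [0.4824, 0.2064, 0.0396]
tcp_rot: [0.665, 0.64, 0.278, -0.267]
force: [-6.4, -1.0, 15.1]
opening: 0.0516
time: 24.38
tcp_pos: [0.4825, 0.2066, 0.0394]
tcp_rot: [0.664, 0.64, 0.278, -0.267]
force: [-10.7, -4.8, 26.4]
opening: 0.0513
```

Contact came about 8 mm higher than expected, so I'll look before releasing.

```bash
python3 -m crank '[[2,0,-2,0,0,0,1],[2,0,-2,0,0,0,1]]'
python3 - <<'E'
from h import *
a=cam("side"); t=cam("top"); w=cam("wrist")
A=cv2.resize(a[0][240:370,230:420],(570,390),interpolation=cv2.INTER_CUBIC)
B=cv2.resize(w[0],(400,300)); C=cv2.resize(t[0][150:330,140:300],(230,260),interpolation=cv2.INTER_CUBIC)
o=np.zeros((560,800,3),np.uint8); o[:390,:570]=A; o[:260,570:]=C; o[260:,400:]=B; 
cv2.imwrite("pics/m7.png",o[...,::-1])
import pickle; pickle.dump((a,w),open("m7.pkl","wb"))
E
```

```text
time: 24.62
tcp_pos: [0.4824, 0.2059, 0.0396]
tcp_rot: [0.666, 0.64, 0.277, -0.265]
force: [-2.6, -1.9, 7.8]
opening: 0.0514
```

View pics/m7.png

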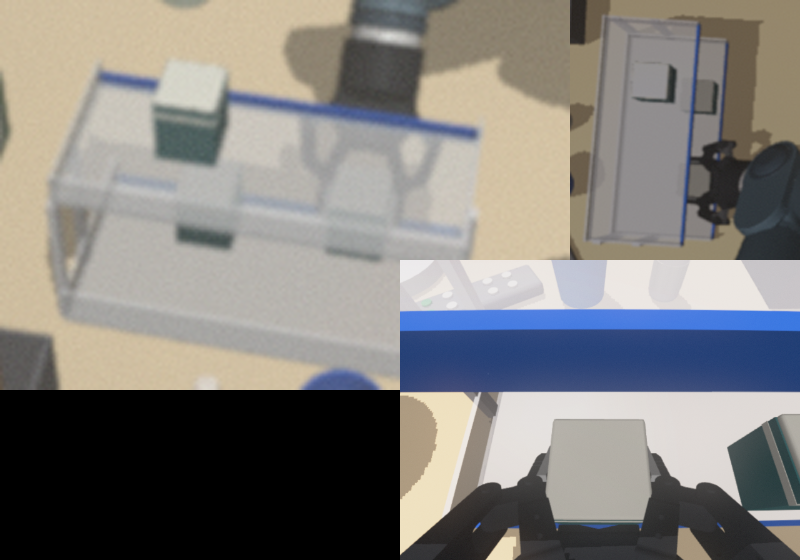

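Run:
```python
from h import *
import pickle
a,w=pickle.load(open("m7.pkl","rb"))
for q in([0.565,0.731,0.233,-0.304],[0.565,0.73,0.232,-0.306],[0.666,0.64,0.277,-0.265],[0.446,.808,.185,-.338],[.446,.809,.184,-.336]):
    M=R.from_quat(q).as_matrix(); print("lean",np.degrees(np.arccos(-M[2,2])).round(1),"jaw tilt",np.degrees(np.arcsin(M[2,1])).round(1))
for nm,pts in(("A",[(327,250),(382,260)]),("C",[(176,238),(232,248)])):
    P=plane([(x/3+230,y/3+240) for x,y in pts],.004,*a[1:])
    for p in P: q=p[:2]-ORG; print(nm,"stack",(q@[.04,.9992]).round(4),(q@[-.9992,.04]).round(4))
# wrist: lid corners (on tin top): A lid quad from wrist mosaic
lid=[(554,420),(643,420),(652,521),(547,521)]
px=[((x-400)*1.6,(y-260)*1.6) for x,y in lid]
for z in(.072,.076,.08): 
    P=plane(px,z,*w[1:]); print(z,[((p[:2]-ORG)@[.04,.9992]).round(4) for p in P],[((p[:2]-ORG)@[-.9992,.04]).round(4) for p in P])
b=[(400,520),(543,525)]
```

```text
lean 45.0 jaw tilt -0.2
lean 45.2 jaw tilt -0.4
lean 45.1 jaw tilt 0.1
lean 45.3 jaw tilt -0.1
lean 45.0 jaw tilt -0.1
A stack -0.0399 0.0475
A stack -0.0387 0.0992
C stack -0.0246 -0.0929
C stack -0.0238 -0.0392
0.072 [np.float64(-0.0256), np.float64(-0.0255), np.float64(-0.0806), np.float64(-0.0806)] [np.float64(0.0976), np.float64(0.044), np.float64(0.0443), np.float64(0.0963)]
0.076 [np.float64(-0.0274), np.float64(-0.0274), np.float64(-0.0807), np.float64(-0.0807)] [np.float64(0.0968), np.float64(0.0449), np.float64(0.0452), np.float64(0.0955)]
0.08 [np.float64(-0.0293), np.float64(-0.0292), np.float64(-0.0808), np.float64(-0.0808)] [np.float64(0.0959), np.float64(0.0458), np.float64(0.046), np.float64(0.0947)]
```

The tin sits 6 mm off-centre in the grip, so its front edge (stack x≈−82) is resting on the lip. I'll raise it, move it 14 mm deeper and lower again.

```bash
python3 -m crank '[[6,0,-6,0,0,0,1],[6,0,-6,0,0,0,1],[11,0,-1,0,0,0,1],[16,0,4,0,0,0,1],[16,0,4,0,0,0,1],[11,0,9,0,0,0,1],[9,0,11,0,0,0,1],[9,0,11,0,0,0,1],[9,0,11,0,0,0,1]]'; python3 -m crank '[[-1,0,1,0,0,0,1],[-2,0,2,0,0,0,1],[-2,0,2,0,0,0,1]]'
```

```text
time: 25.9
tcp_pos: [0.4822, 0.2202, 0.0372]
tcp_rot: [0.666, 0.64, 0.276, -0.265]
force: [-0.6, 0.1, -2.9]
opening: 0.0515
time: 26.28
tcp_pos: [0.4821, 0.2202, 0.0342]
tcp_rot: [0.666, 0.64, 0.276, -0.265]
force: [-0.5, -0.6, -3.8]
opening: 0.0515
```

Now it hangs free below the old contact height.

```bash
python3 -m crank '[[-1,0,1,0,0,0,1],[-1,0,1,0,0,0,1],[-1,0,1,0,0,0,1]]'; python3 -m crank '[[-1,0,1,0,0,0,1],[-1,0,1,0,0,0,1],[-1,0,1,0,0,0,1]]';  python3 -m crank '[[-1,0,1,0,0,0,1],[-1,0,1,0,0,0,1],[-1,0,1,0,0,0,1]]'
```

```text
time: 26.65
tcp_pos: [0.4821, 0.2203, 0.0329]
tcp_rot: [0.666, 0.64, 0.276, -0.265]
force: [0.2, 0.2, -4.2]
opening: 0.0509
time: 27.02
tcp_pos: [0.4821, 0.2202, 0.0315]
tcp_rot: [0.666, 0.64, 0.276, -0.265]
force: [-0.3, 0.5, -2.7]
opening: 0.0514
time: 27.4
tcp_pos: [0.4824, 0.2203, 0.0308]
tcp_rot: [0.666, 0.64, 0.277, -0.265]
force: [-3.2, -3.8, 6.1]
opening: 0.0514
```

```bash
python3 -m crank '[[1,0,-1,0,0,0,1],[1,0,-1,0,0,0,0.3],[1,0,-1,0,0,0,0.2],[1,0,-1,0,0,0,0],[1,0,-1,0,0,0,0],[1,0,-1,0,0,0,0],[1,0,-30,0,0,0,0],[1,0,-80,0,0,0,0],[1,0,-140,0,0,0,0],[1,0,-160,0,0,0,0]]'; python3 -m crank '[[-80,60,0,0,0,0,0],[-120,80,0,0,-0.15,0,0],[-140,80,0,0,-0.35,0,0],[-140,80,0,0,-0.5,0,0],[-140,80,0,0,-0.5,0,0],[-140,80,0,0,-0.5,0,0]]'
python3 - <<'E'
from h import *
import pickle
a=cam("side"); t=cam("top"); w=cam("wrist"); pickle.dump((a,t,w),open("fin.pkl","wb"))
A=cv2.resize(a[0][240:370,230:420],(400,280),interpolation=cv2.INTER_CUBIC); C=cv2.resize(t[0][150:330,140:300],(250,280),interpolation=cv2.INTER_CUBIC)
o=np.zeros((600,800,3),np.uint8); o[:280,:400]=A; o[:280,400:650]=C
W=w[0]; o[280:,:]=cv2.resize(W[:256],(800,320))
cv2.imwrite("pics/fin.png",o[...,::-1])
c=[.555+.07,.2405-.05]
print(proj([[c[0],c[1],.072],[.485,.2,.072],[c[0],c[1],.004]],*w[1:]).round(0), ctrl.observe()["tcp_pos"])
E
```

```text
time: 28.65
tcp_pos: [0.4792, 0.1056, 0.1466]
tcp_rot: [0.666, 0.64, 0.278, -0.262]
force: [0.4, -0.5, -1.1]
opening: 0.0853
time: 29.4
tcp_pos: [0.5534, 0.0059, 0.045]
tcp_rot: [0.714, 0.686, 0.103, -0.099]
force: [0.8, 0.5, 0.0]
opening: 0.0852
[[ 491. -185.]
 [ 110. -194.]
 [ 434.  -48.]] [0.55336118 0.00525395 0.04477923]
```

The turn went the wrong way, pointing the camera down instead of into the tray. Turning it back for one final look.

```bash
python3 -m crank '[[10,0,-40,0,0.17,0,0],[53,0,-21,0,0.35,0,0],[53,0,-21,0,0.53,0,0],[53,0,-21,0,0.7,0,0],[53,0,-21,0,0.93,0,0],[53,0,-21,0,0.93,0,0],[53,0,-21,0,0.93,0,0],[53,0,-21,0,0.93,0,0]]'
python3 - <<'E'
from h import *
import pickle
a=cam("side"); t=cam("top"); w=cam("wrist"); pickle.dump((a,t,w),open("fin.pkl","wb"))
P=[[.623,.19,.072],[.485,.2,.072],[.623,.19,.004]]
print(proj(P,*w[1:]).round(0), ctrl.observe()["joints"].round(2))
o=np.zeros((600,800,3),np.uint8); o[:390,:520]=cv2.resize(w[0],(520,390),interpolation=cv2.INTER_AREA)
o[:280,520:]=cv2.resize(t[0][150:330,140:320],(280,280),interpolation=cv2.INTER_CUBIC)
o[390:,:400]=cv2.resize(a[0][245:350,230:430],(400,210),interpolation=cv2.INTER_CUBIC)
o[300:,520:]=cv2.resize(a[0][100:400,200:480],(280,300))
cv2.imwrite("pics/fin.png",o[...,::-1])
E
```

```text
time: 30.55
tcp_pos: [0.5559, 0.0508, 0.081]
tcp_rot: [0.592, 0.57, 0.412, -0.394]
force: [0.4, 1.7, 0.4]
opening: 0.0853
[[398. 176.]
 [218. 172.]
 [387. 245.]] [-0.53  0.56  1.82  0.98  1.62 -0.92]
```

View pics/fin.png

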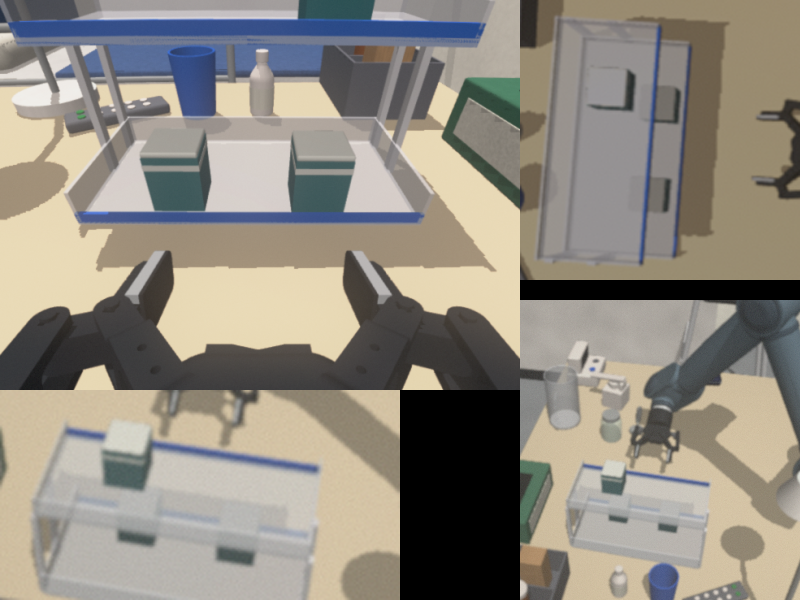

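Run:
```python
from h import *
import pickle
a,t,w=pickle.load(open("fin.pkl","rb")); g=cv2.cvtColor(w[0],cv2.COLOR_RGB2HSV)
for nm,x0 in(("A",218),("C",397)):
    x=x0
    col=g[140:275,x].astype(int); e=np.nonzero((np.abs(np.diff(col[:,2]))>12)|(np.abs(np.diff(col[:,1]))>25))[0]+140
    print(nm,e.tolist())
S=520/640
for nm,q in(("A",[(149,130),(207,130),(203,153),(143,153)]),("C",[(292,131),(347,131),(354,157),(290,157)])):
    px=[(x/S,y/S) for x,y in q]; P=plane(px,.072,*w[1:])[:,:2]-ORG
    print(nm,"x",(P@[.04,.9992]).round(4),"y",(P@[-.9992,.04]).round(4))
print("expected lip rows", proj([[.62,.24-.083-.0,.014],[.62,.24-.081,.004]],*w[1:]).round(0))
```

```text
A [143, 144, 187, 192, 193, 194, 203, 204, 209, 210, 211, 258, 259, 260, 261, 272, 273]
C [144, 145, 196, 197, 198, 207, 208, 214, 215, 260, 273]
A x [-0.022  -0.0219 -0.0673 -0.0674] y [0.1013 0.0427 0.0401 0.0934]
C x [-0.0235 -0.0228 -0.0731 -0.0736] y [-0.0425 -0.0979 -0.0922 -0.0363]
expected lip rows [[393. 262.]
 [391. 269.]]
```

Both lower lids measure about 46–50 mm deep at the height of a tin standing flat, with front edges at stack x≈−67 (A) and −73 mm (C). Both are inside the lip at −81 mm, so they are flat. Signing off.

```bash
python3 -c "
from station import ctrl
ctrl.sign_off()"
```

```text
the job is handed in; nothing more can be done
```

I sorted all three tins by weight and handed the job in at about 30.7 s on the robot clock. My labels a, b and c go by position only, since the tins look alike.

| Tin | First position (x, y in m) | Wrist force when lifted | Judged | Placed in |
|---|---|---|---|---|
| C | 0.52, −0.34 | about −4.3 N at first, −2.6 N later (average about −3.4 N) | full | lower tray |
| B | 0.53, −0.20 | about −0.9 N | empty | upper tray |
| A | 0.47, −0.08 | about −3.2 N | full | lower tray |

- **One mistake, mended:** Tin A first came down on the lower tray's front lip, because it sat 6 mm off-centre in the grip. The contact was 8 mm too high and pushed up with 26 N at the wrist. I lifted it, moved it 14 mm deeper, and it then touched the floor at the expected height before I let go.
- **Last checks:** The wrist, top and side pictures show one tin standing in the upper tray and two flat in the lower tray, with the gripper open and away from everything. The lower lids' front edges measure 8 to 14 mm inside the front lip. The other things on the table look unmoved in the pictures; I did not measure them again.
- **A reading that disagreed:** Tin C touched down about 4 to 6 mm higher than I expected, and I did not find out why. The later measurements show it flat and clear of the lip.

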